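# Push the slide box home into the corner stop

### The arm

A 6-joint arm with a two-finger parallel gripper is mounted at the origin on a cart in front of the work surface, level with it; the furniture and walls round the work are solid. World frame = base frame: x ahead of the robot, y to its left, z up, the work surface at z = 0. Lengths are in mm, angles in degrees, forces in N, time in s.
With the tool pointing down it reaches from about 350 to 850 mm from the base axis. Payload 8.1 kg.
Tool frame: the origin (TCP) lies midway between the tips of the shut fingers; the grasp point (between the pads) lies 19 mm behind it; z points along the fingers, y is the line along which they close (so a half turn about z gives the same grasp; the last joint's range is limited). The gripper opens to 85 mm and grips with 20 to 120 N. Pads are 22 mm wide; open, the fingers measure 114 mm over their backs; the gripper's body (76 mm by 85 mm) begins 54 mm behind the grasp point. The pads swing forward as they close: fully open they stand 13 mm farther back than shut.
Start: joints at [69.878, 7.471, 85.268, -0, 87.261, -4.893], TCP at [157.587, 578.94, 195.492] pointing down, gripper open.
Joint ranges: [-169.43, 169.43], [-51.17, 129.36], [1.28, 143.12], [-76.62, 256.62], [0, 156.53], [-152.29, 152.29]. Speed limits (degrees/s): [136.94, 136.94, 159.86, 180, 180, 180].

### API

Orientations are given as [roll, pitch, yaw] about the fixed x, y, z axes, in that order (R = Rz(yaw) Ry(pitch) Rx(roll)).
In Python, from bench import r gives the robot as it stands.
- The arm moves only by the shell command python3 steer.py 'ROWS' [FORCE]. ROWS is a JSON list that holds a single list of rows (three levels of brackets), with 1 to 8 rows, each of 7 numbers: a rotation vector rx, ry, rz in degrees, then dx, dy, dz in mm, then the finger opening in mm; each row is the pose to reach, as a shift and turn from the pose commanded when the command began, along the tool's axes at that moment; what a row does not reach only later rows make up. A row lasts 1/8 s, in which the tool goes at most 62.5 mm and 10.7 degrees, less where a joint would pass 70% of its speed; a pose out of reach is approached as far as the arm can. The fingers move at their own pace and stop on an object; FORCE is the grip in N (left out, the last holds). Time passes only in rows, so rows that do not move let the fingers close. It prints the time, the measured TCP pose, the force, the opening and the grip force at its end. Input that does not fit is refused with a message, and nothing moves.
- r.sense(): the state, without advancing time (a new reading comes with each control period).
- r.snapshot(name): name is "scene" or "side" or "wrist"; returns a dict with "pixels" (480x640x3 uint8, blue, green, red), "fx", "fy", "cx", "cy" (pixels), "pose" (4x4, takes a point from camera to world coordinates). Camera axes: x right, y up, looking along -z (the intrinsics and any distortion apply to the point x, -y, -z); pixel columns grow to the right and rows downward; lengths in mm; the calibration is good to about 2 mm. The wrist camera is an equidistant fisheye: a pixel r from the principal point sees the ray r / f radians off the axis. A picture is of the moment at which its call begins. There is no depth.
- r.hand_in(): hands the job in; it is judged then, once.
The state is a dict: "time": time; "joint_pos": joint angles; "qd": joint speeds; "joint_efforts": joint torques, N m; "tool_pos": TCP position; "tcp_rot": TCP orientation; "ft_force": force on the tool from outside, world axes, zero at the start; "wrist_torque": the same for the moment, N m; "finger_gap": finger opening in mm; "grip_force": force on a finger pad.
Only numpy, scipy, OpenCV 4.12 (cv2) and the standard library are available. Lean on these libraries where they do the work, as an engineer would, in place of code of your own. Each camera call takes 0.05 s, during which the arm holds its last target. There are 200 camera calls.

### The job

Push the slide box along the table top until it sits square and flush against both bars of the L-shaped corner stop, all the way into the inner corner. Only push it with the fingers: do not pick it up or tip it, leave the three small loose things near it (objective, filter cube, coverslip box) where they stand, and finish with the hand clear of everything.

Things in the scene. Friction and masses are not known exactly. Their poses are not given: they have to be found in the camera images.
- slide_box: closed grey slide box (lid stays shut), a block 82 (x) x 92 (y) x 32 (z) mm, about 0.3 kg, loose. Origin: centre of its underside; z up; -x is the front with the catch, +x the hinge side. It starts on the open side of the stop with a gap to both bars, turned at most 0.4 rad from the stop's axes: its +x side roughly faces the long bar, its +y side the short bar
- inner_corner (a point): inner corner, at table height, of the fixed L-shaped stop: two aluminium bars 14 mm wide, 20 mm high. In this frame (z up) the long bar's inner face is the plane x = 0, from y = 0 to -140 mm; the short bar's is the plane y = 0, from x = 0 to -110 mm; the bars lie outside (x > 0, y > 0). The open side, with the box, is x < 0, y < 0 and faces roughly towards the robot; its yaw varies widely
- objective: bystander: spare white microscope objective standing upright, 26 mm diameter, 46 mm high; origin at the centre of its underside
- filter_cube: bystander: black filter cube, 30 x 34 x 31 mm, on the table's pale front edge strip (1.5 mm higher than the dark stone top); origin at the centre of its underside
- coverslip_box: bystander: small pale coverslip box, 32 x 32 x 25 mm, on the same strip; origin at the centre of its underside

How it is judged:
By the outcome, as a careful person would: the job done as asked, in the order asked, and still so for the second after the job is handed in, with the robot touching nothing.
It also fails if it takes over 51 s, if anything falls off the work surface, if the arm or the gripper's body presses on something with over 40 N, if the wrist force passes 120 N, or if a joint passes its speed limit or range.

## Working session

There is one attempt and no reset: what is moved stays moved. The work goes in short steps, Python scripts to look and compute and a shell command to move; the robot and the scene stay as the last step left them, time stands still between calls to the robot, and variables do not carry over. Pictures are saved under pics/ and viewed, at most 10 in all, crops included, and the job is handed in when it is done.

```bash
ls; mkdir -p pics; python3 - <<'E'
from bench import r
import cv2
for n in("scene","side"):
    s=r.snapshot(n); cv2.imwrite(f"pics/{n}0.png",s["pixels"]); print(n,s["fx"],s["cx"],s["cy"],s["pose"].round(3) if hasattr(s["pose"],"round") else s["pose"],[k for k in s])
print(r.sense())
E
```

```text
bench.py
pics
steer.py
scene 453.999221392153 315.96984096256915 241.542365428143 [[ 8.50000e-01  3.90000e-01 -3.55000e-01  2.26735e+02]
 [-5.27000e-01  6.15000e-01 -5.87000e-01 -4.19612e+02]
 [-1.10000e-02  6.85000e-01  7.28000e-01  6.51158e+02]
 [ 0.00000e+00  0.00000e+00  0.00000e+00  1.00000e+00]] ['pixels', 'fx', 'fy', 'cx', 'cy', 'pose']
side 473.6325061629259 321.95912769389514 242.13459067404966 [[-9.94000e-01  5.50000e-02 -9.10000e-02  4.45795e+02]
 [-1.06000e-01 -4.72000e-01  8.75000e-01  8.27277e+02]
 [ 5.00000e-03  8.80000e-01  4.75000e-01  4.33692e+02]
 [ 0.00000e+00  0.00000e+00  0.00000e+00  1.00000e+00]] ['pixels', 'fx', 'fy', 'cx', 'cy', 'pose']
{'time': 0.1, 'joint_pos': array([ 6.98783900e+01,  7.51208126e+00,  8.53243126e+01, -7.47557100e-04,
        8.72625748e+01, -4.89177161e+00]), 'qd': array([-0.00369306, -0.14034444, -0.16174399, -0.05391927,  0.07158826,
        0.02547987]), 'joint_efforts': array([ 5.09225993e-04, -5.70956290e+01, -5.01937938e+01, -2.94465535e-04,
        8.20076675e-03,  5.43186820e-05]), 'tool_pos': array([157.38745478, 578.39536102, 194.52364177]), 'tcp_rot': array([-1.79901328e+02, -7.69551675e-03,  1.64770191e+02]), 'ft_force': array([-0.76257935, -0.20613864, -0.25431332]), 'wrist_torque': array([ 0.03007436,  0.00638319, -0.0147979 ]), 'grip_force': 0.0, 'finger_gap': 85.14466980406614}
```

View pics/scene0.png

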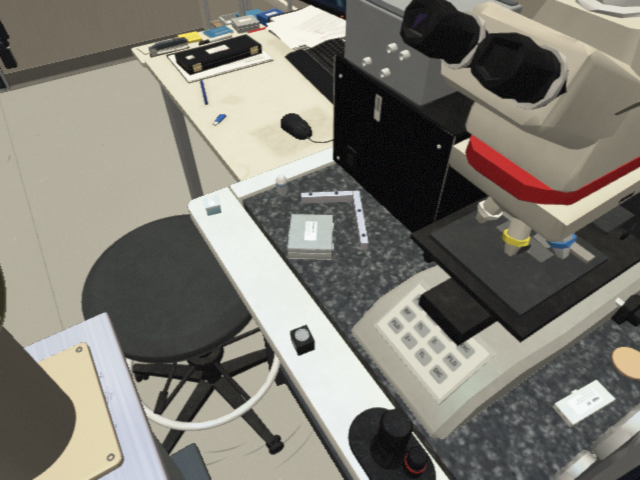

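View pics/side0.png

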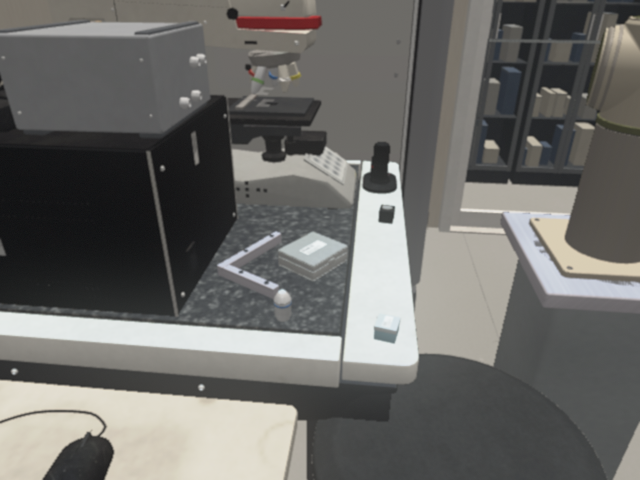

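The scene view shows the stop's corner near (357,192), the box near (311,235), the objective at (282,182), the coverslip box at (212,207) and the filter cube at (302,340). In the side view the corner is near (220,265), the box near (313,255) and the objective near (282,300). I'll zoom in next.

```bash
cat > h.py <<'E'
import numpy as np, cv2
from bench import r
def ray(s,u,v):
    d=np.array([(u-s["cx"])/s["fx"],-(v-s["cy"])/s["fy"],-1.]); P=np.array(s["pose"])
    return P[:3,3],P[:3,:3]@d
def onz(s,u,v,z):
    o,d=ray(s,u,v); return (o+d*(z-o[2])/d[2])[:2]
def proj(s,p):
    P=np.array(s["pose"]); c=P[:3,:3].T@(np.array(p,float)-P[:3,3])
    return s["cx"]-s["fx"]*c[0]/c[2], s["cy"]+s["fy"]*c[1]/c[2]
E
python3 - <<'E'
import cv2,numpy as np
a=cv2.imread("pics/scene0.png")[170:270,270:380]; b=cv2.imread("pics/side0.png")[220:330,205:360]
a=cv2.resize(a,None,fx=7,fy=6,interpolation=cv2.INTER_CUBIC) if 0 else cv2.resize(a,None,fx=6,fy=6,interpolation=cv2.INTER_CUBIC)
b=cv2.resize(b,None,fx=5,fy=5,interpolation=cv2.INTER_CUBIC)
cv2.imwrite("pics/a.png",a[:600]);cv2.imwrite("pics/b.png",b)
E
```

```text
(no output)
```

View pics/a.png

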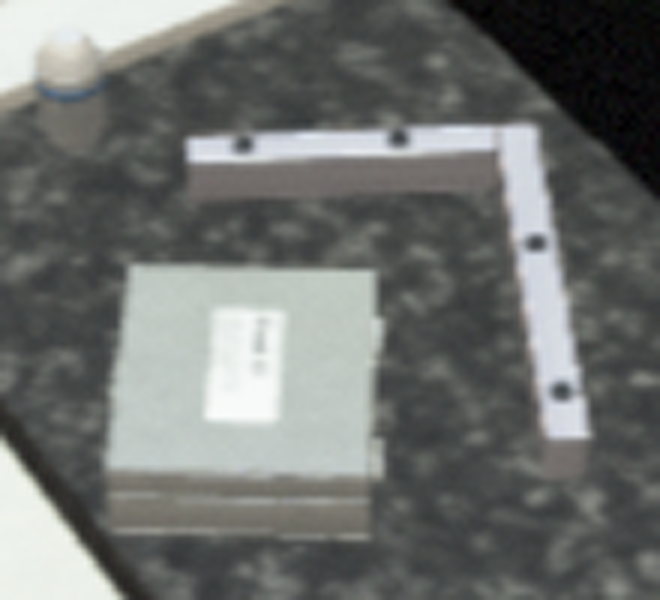

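View pics/b.png

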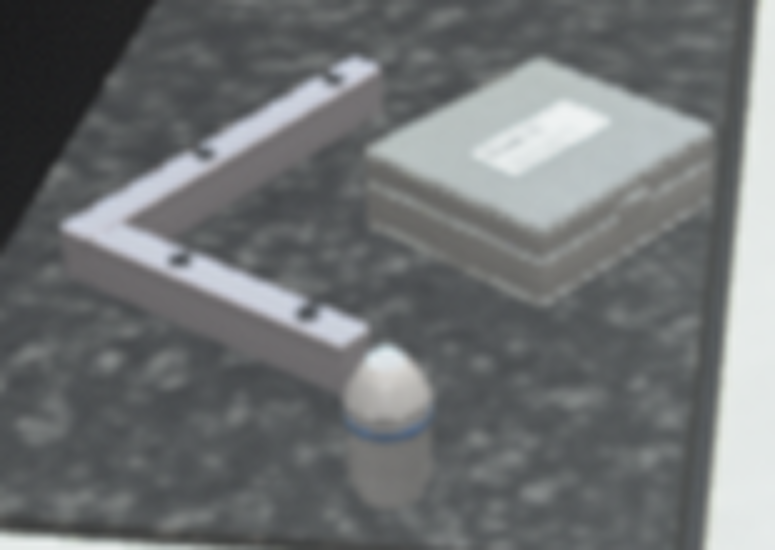

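The enlarged views show both bars' top edges and all four top corners of the box clearly. Now I'll turn those into world positions.

```bash
cat > m.py <<'E'
from h import *
A=r.snapshot("scene");B=r.snapshot("side")
fa=lambda p:((p[0]+.5)/6-.5+270,(p[1]+.5)/6-.5+170)
fb=lambda p:((p[0]+.5)/5-.5+205,(p[1]+.5)/5-.5+220)
def show(n,s,f,pts,z): 
    q=np.array([onz(s,*f(p),z) for p in pts]); print(n,q.round(1).tolist()); return q
ang=lambda d:np.degrees(np.arctan2(d[1],d[0]))
for nm,s,f,st,bx in(("sc",A,fa,[(499,152),(545,437),(187,163),(538,125)],[(376,270),(370,472),(107,470),(130,265)]),
               ("sd",B,fb,[(128,222),(382,70),(368,328),(65,230)],[(368,153),(540,57),(712,132),(545,235)])):
    q=show(nm+" stop C,longend,shortend,outer",s,f,st,20)
    print(np.linalg.norm(q[1]-q[0]),np.linalg.norm(q[2]-q[0]),"yaw of x axis",ang(q[0]-q[2]),ang(q[0]-q[1])-90)
    b=show(nm+" box ++,+-,--,-+",s,f,bx,32)
    print("ctr",b.mean(0),[np.linalg.norm(b[i]-b[i-1]).round(1) for i in range(4)],"yaw",ang(b[0]-b[3]),ang(b[1]-b[2]),ang(b[0]-b[1])-90,ang(b[3]-b[2])-90)
show("objective sd",B,fb,[(390,495)],0);show("objective sc base",A,fa,[(72,140)],0)
print("cov",onz(A,212,212,1.5),onz(B,386,336,1.5),"filt",onz(A,303,349,1.5),onz(B,386,218,1.5))
E
python3 m.py
```

```text
sc stop C,longend,shortend,outer [[671.0, 162.2], [604.4, 41.7], [575.4, 216.2], [691.1, 166.7]]
137.71622034609064 109.79713211378036 yaw of x axis -29.484954202306458 -28.930057941236235
sc box ++,+-,--,-+ [[594.3, 124.4], [543.2, 49.7], [475.2, 93.8], [526.9, 170.2]]
ctr [534.88255708 109.52523609] [np.float64(81.5), np.float64(90.5), np.float64(81.1), np.float64(92.2)] yaw -34.18446260775449 -32.98805658562882 -34.399011552215306 -34.096748820238744
sd stop C,longend,shortend,outer [[670.9, 160.0], [606.0, 39.7], [578.3, 214.5], [690.5, 167.5]]
136.725047744233 107.4593121686134 yaw of x axis -30.43408412968096 -28.347849498910712
sd box ++,+-,--,-+ [[594.8, 124.8], [544.7, 45.3], [477.4, 96.0], [527.3, 171.9]]
ctr [536.05926816 109.46830886] [np.float64(82.3), np.float64(93.9), np.float64(84.3), np.float64(90.9)] yaw -34.93606926546865 -36.97480056013003 -32.21827170849703 -33.342655879842376
objective sd [[561.5, 272.0]]
objective sc base [[557.5, 270.0]]
cov [403.6851686  293.44544269] [409.55662345 296.71583744] filt [400.46006202 -86.58507875] [404.79412289 -92.54077911]
```

```bash
cat >> h.py <<'E'
C=np.array([671.,161.]);Y=-29.3
from scipy.spatial.transform import Rotation as Ro
e=lambda a:np.array([np.cos(np.radians(a)),np.sin(np.radians(a))])
def stop(p): d=np.array(p)[:2]-C; return np.array([d@e(Y),d@e(Y+90)])
def to(x,y,z,tooly):
    "row from measured pose to stop-frame x,y, height z, tool y axis at stop-frame angle tooly"
    s=r.sense();R=Ro.from_euler("xyz",s["tcp_rot"],degrees=True)
    g=np.r_[C+x*e(Y)+y*e(Y+90),z]; ty=np.r_[e(Y+tooly),0]; zz=np.array([0,0,-1.])
    G=Ro.from_matrix(np.c_[np.cross(ty,zz),ty,zz])
    print("row",(R.inv()*G).as_rotvec(degrees=True).round(1),R.inv().apply(g-s["tool_pos"]).round(1),"tool at stop",stop(s["tool_pos"]).round(1),"z",s["tool_pos"][2].round(1),"toolY",(np.degrees(np.arctan2(*R.as_matrix()[[1,0],1]))-Y).round(1),"F",s["ft_force"].round(1))
E
python3 - <<'E'
from h import *
A=r.snapshot("scene");B=r.snapshot("side")
for p in[(178,312),(237,218),(357,200)]:print("side",stop(onz(B,*p,0)))
for p in[(360,330),(413,232),(432,275)]:print("scene",stop(onz(A,*p,0)))
print(stop((560,271)),stop((406,295)),stop((402,-89)))
to(-166,-109,100,90)
E
```

```text
side [-11.39938066 123.04832198]
side [ 149.93786178 -167.83051729]
side [  -5.62483059 -400.42123145]
scene [ -19.23652586 -316.73382902]
scene [111.80780465 -95.29731384]
scene [ 125.52733325 -206.8024353 ]
[-150.63175893   41.60616782] [-296.67560573  -12.82906721] [-112.24102135 -349.66119763]
row [-0.   0.  14.1] [-417.7 -333.5   95.3] tool at stop [-652.2  113. ] z 195.1 toolY 104.1 F [0.2 0.8 0.1]
```

```bash
python3 steer.py '[[[0,0,7,-52,-42,0,50],[0,0,14.1,-104,-83,0,50],[0,0,14.1,-157,-125,10,50],[0,0,14.1,-209,-167,20,50],[0,0,14.1,-261,-208,40,50],[0,0,14.1,-313,-250,60,50],[0,0,14.1,-365,-292,80,50],[0,0,14.1,-417.7,-333.5,95,50]]]' 40 && python3 steer.py '[[[0,0,0,0,0,0,50],[0,0,0,0,0,0,50]]]' && python3 - <<'E'
from h import *
to(-166,-109,9,90)
s=r.snapshot("wrist");cv2.imwrite("pics/w1.png",s["pixels"])
E
```

```text
time: 1.3
tool_pos: [447.3, 181.8, 111.3]
tcp_rot: [180.0, 0.0, 150.7]
ft_force: [0.8, 0.2, -0.1]
finger_gap: 50.1
grip_force: 0.0
time: 1.55
tool_pos: [446.4, 183.4, 111.7]
tcp_rot: [180.0, -0.0, 150.6]
ft_force: [-0.8, 0.6, 0.1]
finger_gap: 49.8
grip_force: 0.0
row [ 0.  -0.  -0.1] [-40.9 -18.6 102.7] tool at stop [-206.8  -90.3] z 111.7 toolY 89.9 F [-0.8  0.6  0.1]
```

View pics/w1.png

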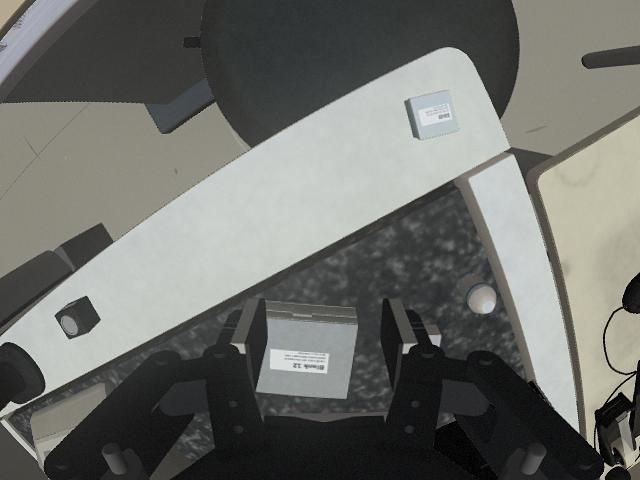

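The wrist view shows the box (265–355, 300–398) with its catch edge at the top, the fingers spanning it, and the objective at (482,295), well clear. I'll line up and go down.

```bash
python3 steer.py '[[[0,0,0,-41,-18.6,0,50],[0,0,0,-41,-18.6,40,50],[0,0,0,-41,-18.6,80,50],[0,0,0,-41,-18.6,100,50],[0,0,0,-41,-18.6,102,50],[0,0,0,-41,-18.6,102,50]]]' && python3 - <<'E'
from h import *
to(-97,-109,10,90)
s=r.snapshot("side");cv2.imwrite("pics/s2.png",cv2.resize(s["pixels"][180:340,200:420],None,fx=3,fy=3))
E
```

```text
time: 2.35
tool_pos: [473.7, 148.3, 10.8]
tcp_rot: [179.9, 0.1, 150.8]
ft_force: [-0.8, 0.4, -1.0]
finger_gap: 50.3
grip_force: 0.0
row [0.1 0.1 0.1] [-68.9  -1.4   0.9] tool at stop [-165.9 -107.7] z 10.8 toolY 90.1 F [-0.8  0.4 -1. ]
```

View pics/s2.png

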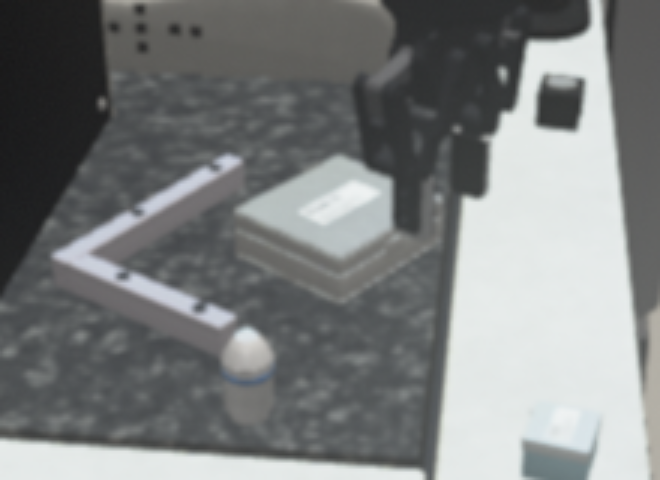

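The side view shows the finger down behind the box's catch face at (408,215), clear of the box and strip. I'll push towards the long bar.

```bash
python3 steer.py '[[[0,0,0,-8,0,0,50],[0,0,0,-16,0,0,50],[0,0,0,-23,0,0,50],[0,0,0,-30,0,0,50],[0,0,0,-37,0,0,50],[0,0,0,-44,0,0,50],[0,0,0,-51,0,0,50],[0,0,0,-57,0,0,50]]]' && python3 steer.py '[[[0,0,0,-3,0,0,50],[0,0,0,-6,0,0,50],[0,0,0,-8,0,0,50],[0,0,0,-8,0,0,50]]]'; python3 - <<'E'
from h import *
to(-93,-109,10,90)
a=r.snapshot("scene")["pixels"][170:270,270:380]; b=r.snapshot("side")["pixels"][220:330,205:360]
cv2.imwrite("pics/c.png",np.hstack([cv2.resize(a,(396,360)),cv2.resize(b,(404,360))]))
E
```

```text
time: 3.4
tool_pos: [523.2, 119.1, 9.7]
tcp_rot: [-180.0, -0.0, 150.7]
ft_force: [0.0, 0.0, -0.8]
finger_gap: 50.0
grip_force: 0.0
time: 3.9
tool_pos: [529.8, 115.4, 9.7]
tcp_rot: [-180.0, -0.0, 150.7]
ft_force: [0.3, 0.4, -0.0]
finger_gap: 49.8
grip_force: 0.0
row [-0. -0. -0.] [-7.8 -0.1 -0.3] tool at stop [-100.8 -108.9] z 9.7 toolY 90.0 F [ 0.3  0.4 -0. ]
```

View pics/c.png

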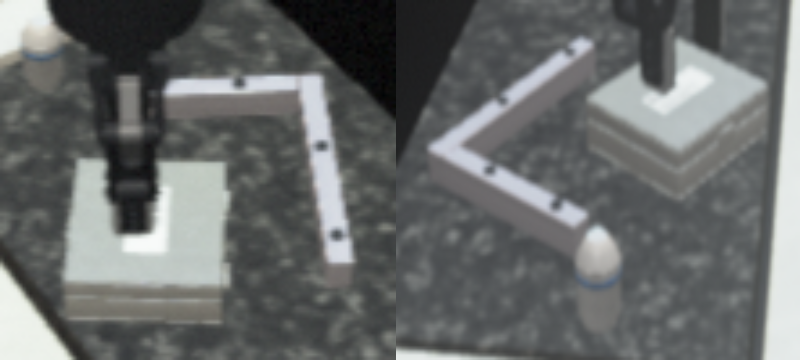

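```bash
python3 - <<'E'
from h import *
A=r.snapshot("scene");B=r.snapshot("side")
t=r.sense()["tool_pos"];yv=np.r_[e(Y+90),0];print(t)
for o in(-40,-32,-25,25,32,40):
    for z in (9.7,20,40): print(o,z,[np.round(proj(s,np.r_[(t+o*yv)[:2],z])) for s in(A,B)])
def tri(p,q):
    M=[];b=[]
    for s,u in((A,p),(B,q)):
        c,d=ray(s,*u);d/=np.linalg.norm(d);N=np.eye(3)-np.outer(d,d);M.append(N);b.append(N@c)
    return np.linalg.lstsq(np.vstack(M),np.hstack(b),rcond=None)[0]
# box top corner ++ and inner corner by two views
fa=lambda p:((p[0]+.5)/6-.5+270,(p[1]+.5)/6-.5+170)
fb=lambda p:((p[0]+.5)/5-.5+205,(p[1]+.5)/5-.5+220)
for p,q in(((376,270),(368,153)),((130,265),(545,235)),((499,152),(128,222))):print(tri(fa(p),fb(q)))
E
```

```text
[529.69399592 115.43961497   9.67537128]
-40 9.7 [array([308., 253.]), array([329., 252.])]
-40 20 [array([307., 249.]), array([329., 247.])]
-40 40 [array([307., 242.]), array([329., 237.])]
-32 9.7 [array([307., 250.]), array([327., 253.])]
-32 20 [array([307., 246.]), array([327., 248.])]
-32 40 [array([307., 239.]), array([327., 239.])]
-25 9.7 [array([307., 247.]), array([324., 255.])]
-25 20 [array([307., 243.]), array([324., 250.])]
-25 40 [array([307., 236.]), array([325., 240.])]
25 9.7 [array([307., 229.]), array([308., 267.])]
25 20 [array([306., 225.]), array([308., 262.])]
25 40 [array([306., 218.]), array([307., 251.])]
32 9.7 [array([306., 226.]), array([305., 269.])]
32 20 [array([306., 223.]), array([305., 263.])]
32 40 [array([306., 215.]), array([305., 253.])]
40 9.7 [array([306., 223.]), array([302., 271.])]
40 20 [array([306., 220.]), array([302., 265.])]
40 40 [array([306., 212.]), array([302., 255.])]
[594.64600141 124.5967298   31.81194843]
[527.3372896  170.85613167  31.32330472]
[670.42587952 161.41257159  20.8547781 ]
```

The box has not moved. In both views the fingertips are above the lid, scene (307,234) and side (305,248), so they sit at z≈50 rather than near the table. I'll back off and check the real tip height before lowering.

```bash
python3 steer.py '[[[0,0,0,30,0,0,50],[0,0,0,65,0,0,50],[0,0,0,68,0,0,50],[0,0,0,68,0,0,50]]]'; python3 - <<'E'
from h import *
A=r.snapshot("scene");B=r.snapshot("side")
to(-166,-109,10,90)
t=r.sense()["tool_pos"];yv=np.r_[e(Y+90),0]
for o in(-32,32):
    for z in (10,30,50): print(o,z,[np.round(proj(s,np.r_[(t+o*yv)[:2],z])) for s in(A,B)])
cv2.imwrite("pics/d.png",np.hstack([cv2.resize(A["pixels"][160:290,220:350],(400,400)),cv2.resize(B["pixels"][180:310,270:400],(400,400))]))
E
```

```text
time: 4.6
tool_pos: [471.0, 148.7, 10.0]
tcp_rot: [180.0, 0.0, 150.7]
ft_force: [0.7, -0.3, -0.1]
finger_gap: 49.9
grip_force: 0.0
row [ 0.   0.1 -0. ] [-1.8 -0.4  0.1] tool at stop [-167.8 -108.6] z 10.1 toolY 90.0 F [-0.3 -0.2 -0.1]
-32 10 [array([272., 251.]), array([358., 265.])]
-32 30 [array([272., 244.]), array([359., 255.])]
-32 50 [array([271., 236.]), array([359., 244.])]
32 10 [array([273., 227.]), array([338., 281.])]
32 30 [array([272., 220.]), array([338., 271.])]
32 50 [array([271., 213.]), array([338., 260.])]
```

View pics/d.png

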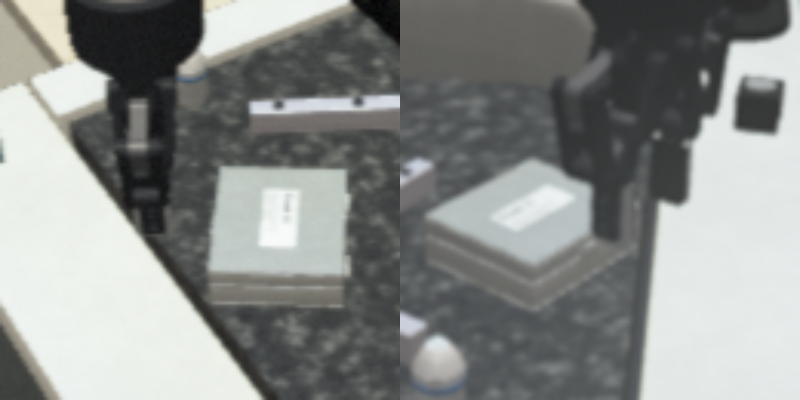

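Both views put the tips at scene (270,236) and side (338,258). That is z≈52 for a reported TCP z of 10, so the fingers end about 40 mm higher than reported. I'll go 38 mm lower, watching force, and measure the tip by mask.

```bash
python3 steer.py '[[[0,0,0,0,0,10,50],[0,0,0,0,0,20,50],[0,0,0,0,0,28,50],[0,0,0,0,0,28,50]]]' && python3 steer.py '[[[0,0,0,0,0,5,50],[0,0,0,0,0,9,50],[0,0,0,0,0,9,50]]]'; python3 - <<'E'
from h import *
A=r.snapshot("scene");B=r.snapshot("side")
to(-166,-109,10,90)
t=r.sense()["tool_pos"];yv=np.r_[e(Y+90),0]
for s,o in((A,-32),(B,32)):
    for z in (0,10,20,30): print(o,z,np.round(proj(s,np.r_[(t+o*yv)[:2],z])))
g=lambda s:s["pixels"].max(2)
print("scene col",[g(A)[235:262,u].tolist() for u in(268,271)]);print("side",[g(B)[252:288,u].tolist() for u in(336,339)])
E
```

```text
time: 5.2
tool_pos: [469.4, 148.4, -19.6]
tcp_rot: [-179.9, -0.1, 150.7]
ft_force: [0.2, 0.2, -0.1]
finger_gap: 50.2
grip_force: 0.0
time: 5.58
tool_pos: [470.2, 148.7, -27.6]
tcp_rot: [-180.0, -0.0, 150.7]
ft_force: [-1.5, -0.3, -0.1]
finger_gap: 50.0
grip_force: 0.0
row [ 0.  0. -0.] [ -2.8  -0.2 -37.2] tool at stop [-168.8 -108.8] z -27.2 toolY 90.0 F [-0.8 -0.1  0.8]
-32 0 [272. 255.]
-32 10 [272. 251.]
-32 20 [271. 248.]
-32 30 [271. 244.]
32 0 [338. 286.]
32 10 [338. 281.]
32 20 [338. 276.]
32 30 [339. 271.]
scene col [[27, 38, 65, 73, 61, 42, 35, 30, 32, 30, 31, 31, 32, 37, 66, 168, 236, 241, 240, 242, 243, 243, 243, 242, 242, 241, 242], [25, 41, 66, 69, 54, 41, 29, 37, 32, 37, 34, 33, 43, 47, 64, 172, 236, 240, 241, 242, 243, 243, 242, 241, 241, 241, 243]]
side [[60, 60, 60, 60, 60, 61, 62, 61, 61, 62, 62, 63, 67, 69, 66, 65, 65, 67, 66, 65, 66, 69, 69, 67, 66, 81, 97, 101, 100, 105, 105, 97, 94, 100, 105, 105], [96, 74, 64, 62, 62, 63, 63, 64, 62, 62, 62, 62, 63, 62, 63, 63, 63, 64, 64, 65, 65, 66, 64, 64, 64, 66, 82, 98, 105, 102, 97, 96, 104, 113, 115, 116]]
```

The tips are now at z≈15 and touching nothing. I'll go 3 mm lower and push.

```bash
python3 steer.py '[[[0,0,0,-8,0,3,50],[0,0,0,-16,0,3,50],[0,0,0,-23,0,3,50],[0,0,0,-30,0,3,50],[0,0,0,-37,0,3,50],[0,0,0,-44,0,3,50],[0,0,0,-51,0,3,50],[0,0,0,-57,0,3,50]]]' && python3 steer.py '[[[0,0,0,-3,0,0,50],[0,0,0,-6,0,0,50],[0,0,0,-8,0,0,50],[0,0,0,-8,0,0,50]]]'; python3 - <<'E'
from h import *
to(-93,-109,-30,90)
a=r.snapshot("scene")["pixels"][170:270,270:380]; b=r.snapshot("side")["pixels"][220:330,205:360]
cv2.imwrite("pics/e.png",np.hstack([cv2.resize(a,(396,360)),cv2.resize(b,(404,360))]))
E
```

```text
time: 6.68
tool_pos: [520.6, 120.5, -30.4]
tcp_rot: [-180.0, -0.0, 150.7]
ft_force: [-1.2, 0.9, 0.8]
finger_gap: 49.7
grip_force: 0.7
time: 7.18
tool_pos: [527.5, 116.7, -30.2]
tcp_rot: [180.0, 0.0, 150.7]
ft_force: [-0.6, -0.6, 0.0]
finger_gap: 49.6
grip_force: 0.0
row [ 0.  0. -0.] [-10.5  -0.2  -0.2] tool at stop [-103.5 -108.8] z -30.2 toolY 90.0 F [-0.6 -0.6  0. ]
```

View pics/e.png

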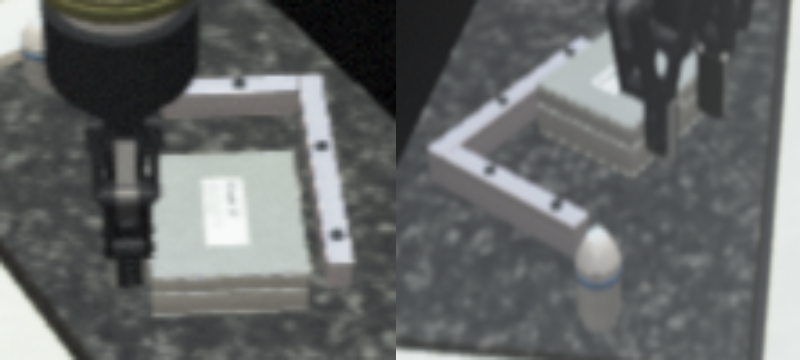

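The push works: the box is now squared to the fingers, with its right edge at (295–308, 152–273) and a small gap to the long bar. I'll continue until contact.

```bash
python3 steer.py '[[[0,0,0,-4,0,0,50],[0,0,0,-7,0,0,50],[0,0,0,-9,0,0,50],[0,0,0,-9,0,0,50]]]' && python3 steer.py '[[[0,0,0,-1,0,0,50],[0,0,0,-2,0,0,50],[0,0,0,-2,0,0,50],[0,0,0,-2,0,0,50]]]'; python3 - <<'E'
from h import *
A=r.snapshot("scene")
to(-93,-109,-30,90)
g=A["pixels"].max(2)
for sx,sy in((0,-60),(0,-120)):
    p=[proj(A,np.r_[C+x*e(Y)+sy*e(Y+90),20+(12 if x<-1 else 0)]) for x in range(-30,20,2)]
    print([int(g[round(v),round(u)]) for u,v in p])
E
```

```text
time: 7.78
tool_pos: [535.4, 112.2, -30.3]
tcp_rot: [180.0, 0.0, 150.7]
ft_force: [0.2, 1.0, -1.2]
finger_gap: 50.1
grip_force: 0.0
time: 8.28
tool_pos: [536.9, 111.5, -30.3]
tcp_rot: [180.0, 0.0, 150.7]
ft_force: [-1.8, 1.1, 0.8]
finger_gap: 49.9
grip_force: 0.5
row [ 0.  0. -0.] [ 0.3 -0.2 -0.3] tool at stop [ -92.7 -108.8] z -30.3 toolY 90.0 F [-0.2 -0.4  1. ]
[110, 101, 101, 101, 97, 97, 99, 102, 110, 125, 133, 127, 122, 104, 151, 202, 211, 222, 224, 225, 225, 218, 146, 98, 81]
[226, 203, 200, 200, 202, 200, 203, 202, 203, 201, 203, 201, 201, 202, 206, 203, 213, 199, 159, 125, 138, 188, 151, 92, 83]
```

```bash
for i in 1 2 3; do python3 steer.py '[[[0,0,0,-1,0,0,50],[0,0,0,-1,0,0,50],[0,0,0,-1,0,0,50]]]' | grep -E "tool_pos|ft_force"; done
```

```text
tool_pos: [537.2, 111.2, -30.4]
ft_force: [-4.0, 1.8, 3.8]
tool_pos: [537.2, 111.1, -30.4]
ft_force: [-9.3, 5.0, 8.1]
tool_pos: [537.2, 111.1, -30.5]
ft_force: [-13.7, 6.0, 11.6]
```

Firm contact with the long bar at 16 N, pushing straight back. Before moving to the other side I'll back off, lift, and check the microscope stage clearance.

```bash
python3 steer.py '[[[0,0,0,10,0,0,50],[0,0,0,22,0,0,50],[0,0,0,22,0,-30,50],[0,0,0,22,0,-60,40],[0,0,0,22,0,-65,40],[0,0,0,22,0,-65,40]]]' && python3 - <<'E'
from h import *
A=r.snapshot("scene");B=r.snapshot("side")
for z in(60,110,160): print(z,stop(onz(A,413,237,z)),stop(onz(A,520,340,z)),"side",stop(onz(B,310,125,z)),stop(onz(B,326,133,z)))
to(-46,-184,36,0)
E
```

```text
time: 10.2
tool_pos: [520.2, 120.8, 34.5]
tcp_rot: [180.0, 0.0, 150.7]
ft_force: [-0.5, 0.6, -0.7]
finger_gap: 40.1
grip_force: 0.0
60 [  89.59473973 -165.69983548] [ 206.85631297 -383.32536053] side [ 344.70123755 -689.91958032] [ 253.56818895 -645.17636879]
110 [  73.28072672 -212.89955839] [ 180.62433655 -412.11835449] side [ 228.67514925 -534.61131237] [ 149.73571787 -495.85475006]
160 [  56.96671372 -260.09928131] [ 154.39236012 -440.91134844] side [ 112.64906096 -379.30304443] [  45.90324679 -346.53313134]
row [-0.1 -0.  90. ] [-66.7 -74.4  -2.8] tool at stop [-112.7 -109.6] z 33.2 toolY 90.0 F [-0.   0.  -0.2]
```

```bash
python3 steer.py '[[[0,0,10,0,-25,0,40],[0,0,20,-10,-45,0,40],[0,0,30,-25,-65,0,40],[0,0,40,-45,-74,0,40],[0,0,50,-60,-74,0,40],[0,0,60,-66,-74,0,40],[0,0,70,-66,-74,0,40],[0,0,80,-66.7,-74.4,0,40]]]' && python3 steer.py '[[[0,0,10,0,0,0,40],[0,0,10,0,0,0,40],[0,0,10,0,0,0,40]]]' && python3 - <<'E'
from h import *
to(-46,-184,-30,0)
E
```

```text
time: 11.3
tool_pos: [540.7, 23.2, 32.9]
tcp_rot: [-179.8, 0.0, 70.3]
ft_force: [0.1, 0.1, -0.1]
finger_gap: 40.0
grip_force: 0.0
time: 11.68
tool_pos: [541.3, 23.3, 33.8]
tcp_rot: [-179.9, 0.0, 60.9]
ft_force: [0.1, 0.7, 0.9]
finger_gap: 40.2
grip_force: 0.0
row [-0.1  0.   0.2] [-0.4 -0.2 63.8] tool at stop [ -45.7 -183.6] z 33.8 toolY 0.2 F [0.1 0.7 0.9]
```

```bash
python3 steer.py '[[[0,0,0,0,0,25,40],[0,0,0,0,0,45,40],[0,0,0,0,0,57,40],[0,0,0,0,0,61,40],[0,0,0,0,0,61,40],[0,0,0,0,0,61,40]]]' && python3 steer.py '[[[0,0,0,8,0,0,40],[0,0,0,16,0,0,40],[0,0,0,23,0,0,40],[0,0,0,30,0,0,40],[0,0,0,36,0,0,40],[0,0,0,42,0,0,40],[0,0,0,47,0,0,40],[0,0,0,52,0,0,40]]]' && python3 steer.py '[[[0,0,0,5,0,0,40],[0,0,0,10,0,0,40],[0,0,0,14,0,0,40],[0,0,0,18,0,0,40],[0,0,0,21,0,0,40],[0,0,0,21,0,0,40]]]'; python3 - <<'E'
from h import *
to(-46,-103,-28,0)
E
```

```text
time: 12.42
tool_pos: [542.7, 23.2, -25.4]
tcp_rot: [179.9, -0.0, 60.7]
ft_force: [0.3, 1.3, 0.3]
finger_gap: 39.6
grip_force: 0.0
time: 13.42
tool_pos: [567.4, 68.8, -26.4]
tcp_rot: [-180.0, 0.0, 60.7]
ft_force: [-1.9, -2.7, 2.7]
finger_gap: 40.1
grip_force: 1.4
time: 14.18
tool_pos: [578.0, 87.3, -26.4]
tcp_rot: [180.0, -0.0, 60.7]
ft_force: [0.2, -0.5, 0.3]
finger_gap: 39.8
grip_force: 0.0
row [ 0. -0. -0.] [ 6.8 -0.9  1.6] tool at stop [ -45.1 -109.8] z -26.4 toolY -0.0 F [ 0.2 -0.5  0.3]
```

```bash
python3 steer.py '[[[0,0,0,3,0,0,40],[0,0,0,5,0,0,40],[0,0,0,6,0,0,40],[0,0,0,6,0,0,40]]]'| grep -E "tool_pos|ft_force"; for i in 1 2 3; do python3 steer.py '[[[0,0,0,1,0,0,40],[0,0,0,1,0,0,40],[0,0,0,1,0,0,40]]]' | grep -E "tool_pos|ft_force"; done
```

```text
tool_pos: [580.7, 92.3, -26.4]
ft_force: [-0.2, 0.6, -0.7]
tool_pos: [581.2, 93.0, -26.3]
ft_force: [-1.1, -0.3, -0.3]
tool_pos: [581.6, 93.9, -26.3]
ft_force: [-0.4, -0.2, -0.2]
tool_pos: [581.8, 94.0, -26.3]
ft_force: [-3.2, -3.4, 2.5]
```

```bash
for i in 1 2 3; do python3 steer.py '[[[0,0,0,1,0,0,40],[0,0,0,1,0,0,40],[0,0,0,1,0,0,40]]]' | grep -E "tool_pos|ft_force"; done
```

```text
tool_pos: [581.8, 94.0, -26.3]
ft_force: [-4.6, -8.5, 4.1]
tool_pos: [581.8, 94.0, -26.3]
ft_force: [-8.0, -12.1, 6.3]
tool_pos: [581.8, 93.9, -26.4]
ft_force: [-10.6, -16.5, 10.6]
```

Firm contact with the short bar. I'll back off, then re-press gently towards the long bar at the final position.

```bash
python3 steer.py '[[[0,0,0,-10,0,0,40],[0,0,0,-22,0,0,40],[0,0,0,-22,0,-30,40],[0,0,0,-22,0,-60,50],[0,0,0,-22,0,-65,50],[0,0,0,-22,0,-65,50]]]' && python3 - <<'E'
from h import *
to(-112,-48,38,90)
A=r.snapshot("scene");B=r.snapshot("side")
cv2.imwrite("pics/f.png",np.hstack([cv2.resize(A["pixels"][170:260,280:380],(400,360)),cv2.resize(B["pixels"][215:315,205:316],(400,360))]))
E
```

```text
time: 17.68
tool_pos: [572.8, 78.1, 38.6]
tcp_rot: [180.0, -0.0, 60.7]
ft_force: [0.0, -0.8, -0.0]
finger_gap: 49.9
grip_force: 0.0
row [  0.   0. -90.] [ 72.3 -67.    0.6] tool at stop [ -45.  -120.3] z 38.6 toolY -0.0 F [ 0.  -0.8 -0. ]
```

View pics/f.png

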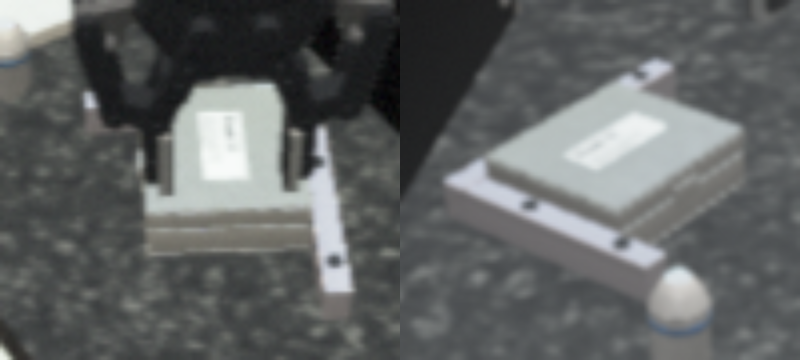

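Both views show the box seated against both bars: its right edge is on the long bar (310,150–215), and its upper-left edge is on the short bar (490–620,160–215). I'll give it one confirming press along +x.

```bash
python3 steer.py '[[[0,0,-10,10,-10,0,50],[0,0,-20,20,-20,0,50],[0,0,-30,30,-30,0,50],[0,0,-40,40,-40,0,50],[0,0,-50,50,-50,0,50],[0,0,-60,60,-60,0,50],[0,0,-70,72,-67,0,50],[0,0,-80,72,-67,0,50]]]' && python3 steer.py '[[[0,0,-10,0,0,0,50],[0,0,-10,0,0,0,50],[0,0,-10,0,0,0,50]]]' && python3 - <<'E'
from h import *
to(-112,-48,-28,90)
E
```

```text
time: 18.77
tool_pos: [548.3, 174.5, 37.0]
tcp_rot: [-179.9, -0.1, 141.1]
ft_force: [0.6, -1.0, 0.8]
finger_gap: 49.8
grip_force: 0.0
time: 19.15
tool_pos: [549.1, 173.6, 37.8]
tcp_rot: [-179.9, -0.1, 150.4]
ft_force: [0.3, 0.3, 0.2]
finger_gap: 49.9
grip_force: 0.0
row [-0.1 -0.1 -0.3] [-0.6  0.8 65.8] tool at stop [-112.5  -48.7] z 37.8 toolY 89.7 F [0.3 0.3 0.2]
```

```bash
python3 steer.py '[[[0,0,-0.3,0,0,25,50],[0,0,-0.3,0,0,45,50],[0,0,-0.3,0,0,58,50],[0,0,-0.3,0,0,65,50],[0,0,-0.3,0,0,65,50],[0,0,-0.3,0,0,65,50]]]' && python3 steer.py '[[[0,0,0,-5,0,0,50],[0,0,0,-10,0,0,50],[0,0,0,-14,0,0,50],[0,0,0,-17,0,0,50],[0,0,0,-17,0,0,50]]]'; python3 steer.py '[[[0,0,0,-1,0,0,50],[0,0,0,-2,0,0,50],[0,0,0,-2,0,0,50],[0,0,0,-2,0,0,50]]]'; python3 -c "
from h import *
to(-92,-48,-28,90)"
```

```text
time: 19.9
tool_pos: [550.3, 173.9, -25.5]
tcp_rot: [180.0, 0.1, 151.0]
ft_force: [0.1, 0.5, 0.4]
finger_gap: 50.1
grip_force: 0.0
time: 20.52
tool_pos: [564.7, 165.3, -26.3]
tcp_rot: [180.0, 0.0, 151.0]
ft_force: [-0.1, -0.1, 0.4]
finger_gap: 49.7
grip_force: 0.0
time: 21.02
tool_pos: [566.2, 164.6, -26.3]
tcp_rot: [-180.0, -0.0, 151.0]
ft_force: [0.4, 0.6, -0.0]
finger_gap: 49.9
grip_force: 0.0
row [-0.  -0.   0.3] [-1.1  0.2  1.7] tool at stop [-93.1 -48.2] z -26.3 toolY 90.3 F [ 0.4  0.6 -0. ]
```

```bash
for i in 1 2 3 4; do python3 steer.py '[[[0,0,0.3,-1,0,0,50],[0,0,0.3,-1,0,0,50],[0,0,0.3,-1,0,0,50]]]' | grep -E "tool_pos|tcp_rot|ft_force"; done
```

```text
tool_pos: [566.6, 164.3, -26.4]
tcp_rot: [-180.0, -0.0, 150.7]
ft_force: [-3.8, 1.8, 3.0]
tool_pos: [566.6, 164.4, -26.4]
tcp_rot: [-180.0, -0.2, 150.4]
ft_force: [-9.4, 4.6, 7.2]
tool_pos: [566.4, 164.5, -26.4]
tcp_rot: [-179.9, -0.3, 150.1]
ft_force: [-15.2, 6.2, 10.6]
tool_pos: [566.3, 164.6, -26.5]
tcp_rot: [-179.9, -0.4, 149.9]
ft_force: [-19.5, 8.5, 14.5]
```

Contact again at the same place, so the box is flush. I'll back off, lift clear and measure the final state.

```bash
python3 steer.py '[[[0,0,0,10,0,0,50],[0,0,0,25,0,0,50],[0,0,0,25,0,-30,50],[0,0,0,25,0,-80,50],[0,0,0,70,0,-130,50],[0,0,0,110,0,-150,50],[0,0,0,120,-40,-150,50],[0,0,0,120,-40,-150,50]]]' && python3 - <<'E'
from h import *
A=r.snapshot("scene");B=r.snapshot("side");B0=cv2.imread("pics/side0.png");A0=cv2.imread("pics/scene0.png")
for n,s,o,bs in(("scene",A,A0,{"obj":(262,162,300,205),"cov":(195,190,230,225),"filt":(285,320,322,362)}),("side",B,B0,{"obj":(270,285,295,330),"cov":(368,305,408,348),"filt":(375,200,400,225)})):
    for k,(a,b,c,d) in bs.items(): print(n,k,"mean diff",cv2.absdiff(s["pixels"][b:d,a:c],o[b:d,a:c]).mean().round(1))
cv2.imwrite("pics/g.png",np.hstack([cv2.resize(A["pixels"][170:260,280:380],(400,360)),cv2.resize(B["pixels"][215:315,205:316],(400,360))]))
# profile along rays across the lid edge: boundary in stop coords
for s,n in((A,"scene"),(B,"side")):
    m=cv2.inRange(s["pixels"],(120,120,115),(196,200,192)); 
    c=proj(s,np.r_[C-41*e(Y)-46*e(Y+90),32]); nl,lab=cv2.connectedComponents(m)
    cs,_=cv2.findContours((lab==lab[int(c[1])-12,int(c[0])]).astype(np.uint8),0,2); h=cv2.convexHull(max(cs,key=cv2.contourArea))[:,0]
    w=np.array([onz(s,*p,32) for p in h],np.float32); R=cv2.minAreaRect(w); print(n,"ctr stop",stop(R[0]).round(1),"size",R[1],"ang rel",R[2]-Y)
E
```

```text
time: 23.52
tool_pos: [443.9, 187.6, 123.4]
tcp_rot: [-180.0, 0.0, 149.8]
ft_force: [0.0, -1.3, -0.1]
finger_gap: 50.1
grip_force: 0.0
scene obj mean diff 1.1
scene cov mean diff 0.7
scene filt mean diff 1.0
side obj mean diff 0.5
side cov mean diff 0.2
side filt mean diff 0.7
scene ctr stop [-46.9 -73.5] size (156.35426330566406, 121.61617279052734) ang rel 91.73897247314453
side ctr stop [-58.3 -47.1] size (154.0430908203125, 126.5172348022461) ang rel 90.248486328125
```

```bash
python3 - <<'E'
from h import *
for n in("scene","side"):
    s=r.snapshot(n);g=cv2.cvtColor(s["pixels"],6).astype(np.float32)
    def edge(f,lo,hi):
        t=np.arange(lo,hi,.5);p=np.array([proj(s,np.r_[C+f(q)[0]*e(Y)+f(q)[1]*e(Y+90),32]) for q in t],np.float32)
        v=cv2.remap(g,p[None,:,0].copy(),p[None,:,1].copy(),1)[0]; d=np.abs(np.convolve(v,np.r_[np.ones(4),-np.ones(4)],"valid")); return round(float(t[d.argmax()+4]),1)
    print(n,"-x edge at y",[(y,edge(lambda q:(q,y),-92,-72)) for y in(-80,-65,-50,-35,-20,-10)])
    print(n,"-y edge at x",[(x,edge(lambda q:(x,q),-102,-82)) for x in(-72,-60,-48,-36,-24,-12)])
E
```

```text
scene -x edge at y [(-80, -82.5), (-65, -82.5), (-50, -85.0), (-35, -82.5), (-20, -82.5), (-10, -87.5)]
scene -y edge at x [(-72, -91.0), (-60, -93.5), (-48, -91.5), (-36, -92.0), (-24, -92.5), (-12, -93.5)]
side -x edge at y [(-80, -81.5), (-65, -81.0), (-50, -80.5), (-35, -81.0), (-20, -81.5), (-10, -79.5)]
side -y edge at x [(-72, -92.0), (-60, -92.5), (-48, -92.5), (-36, -92.5), (-24, -92.0), (-12, -93.0)]
```

The lid edges sit at -82 and -92 mm in the stop frame, parallel to it, so the box is flush and square. The bystanders are unchanged and the hand is clear.

```bash
python3 -c "
from bench import r
print(r.hand_in())"
```

```text
the job is handed in; nothing more can be done
None
```

The job is handed in at about 24 s: the slide box sits square and flush in the inner corner to within the 1–2 mm I can measure, the three small things look unmoved in both cameras, and the hand is clear.

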